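# Third hand: hold an angle rest against a sprung fence

### The arm

A 7-joint arm with a two-finger parallel gripper is mounted at the origin on a cart in front of the work surface, level with it; the furniture and walls round the work are solid. World frame = base frame: x ahead of the robot, y to its left, z up, the work surface at z = 0. Lengths are in m, angles in rad, forces in N, time in s.
With the tool pointing down it reaches from about 0.4 to 0.85 m from the base axis. Payload 10.4 kg.
Tool frame: the origin (TCP) lies between the finger pads; the fingertips stand 8 mm ahead of it and the grasp point (between the pads) lies 11 mm behind it; z points along the fingers, y is the direction in which the jaws open and shut (so a half turn about z gives the same grasp; the last joint's range is limited). The gripper opens to 85 mm and grips with 20 to 120 N. Pads are 22 mm wide; open, the fingers measure 114 mm over their backs; the gripper's body (76 mm by 85 mm) begins 54 mm behind the grasp point. The pads swing forward as they close: fully open they stand 13 mm farther back than shut.
Start: joints at [-1.37, 0.332, -0.065, 1.46, 0.022, 1.35, -0.088], TCP at [0.139, 0.609, 0.239] pointing down, gripper open.
Joint ranges: [-2.6, 2.6], [-0.5, 2.12], [-1.47, 1.34], [0.16, 2.42], [-1.27, 4.41], [0.06, 2.06], [-2.6, 2.6]. Speed limits (rad/s): [2.22, 2.22, 2.79, 2.79, 3.14, 3.14, 3.14].

### API

Orientations are given as a unit quaternion [x, y, z, w].
In Python, from workcell import manip, camera, camera_params, trace, place_of gives the robot as it stands. The module is installed in compiled form; this text tells all that it offers.
- The arm moves only by the tool move_arm, never from a script. Its argument "steps" is a list of rows, each an object with "offset": the shift along the tool's x, y, z scaled (see below), a list of three; "delta_rot": the turn, a rotation vector about the tool's x, y, z scaled (see below), a list of three. In form: [{"offset": [dx, dy, dz], "delta_rot": [wx, wy, wz]}, ...]. A call has 1 to 20 rows; each row is the pose to reach, as a shift and turn from the pose commanded when the call began, along the tool's axes at that moment; what a row does not reach only later rows make up. The controller multiplies each number of a shift by 0.15 m and each number of a turn by 90 degrees. A row lasts 1/12 s, in which the tool goes at most 41.7 mm and 7.16 degrees, less where a joint would pass 70% of its speed; a pose out of reach is approached as far as the arm can. A call with a number of a shift or a turn outside -1 to 1 is refused whole. A call with a gripper value outside its range is refused whole. "hand" is the gripper's target within -1 to 1 (fully open at 1, half-way at 0, shut at -1), set as the call begins (left out, the last holds). The fingers move at their own pace and stop on an object; "squeeze" is the grip in N (left out, the last holds). Time passes only in rows, so rows that repeat a pose let the fingers close. It gives the time, the measured TCP pose, the force and the opening at its end, in the units of the state.
- manip.get_obs(): the state, without advancing time (a new reading comes with each control period).
- camera(name): name is "scene" or "side" or "wrist"; returns the picture (400x640x3 uint8, red, green, blue); there is no depth.
- camera_params(name): a dict with "fovy" (degrees; the focal length in pixels is half the picture's height over the tangent of half this angle, whatever the lens; pixels are square), "cx", "cy" (the principal point, pixels), "world_from_camera" (4x4, takes a point from camera to world coordinates). Camera axes: x right, y down, z forward; pixel columns grow to the right and rows downward; lengths in m; the calibration is good to about 2 mm. A picture is of the moment at which its call begins: read the wrist's pose just before it. camera_params takes no time and is no camera call; for the wrist camera it gives the pose at the moment of the call.
- manip.hand_in(): hands the job in, once; it reports no verdict.
Trained networks look in the newest picture that a camera, given by its name, has taken for a name from the list of things; names that differ only in an ending like _2 or _b are one class to them, and where a whole thing is asked for, a point or a joint stands for the part that bears it (a point fixed in the world has none). Each returns a list of dicts, best first, with "p" (0 to 1); they miss things now and then, are a little off and sometimes report something else, mostly with a low value. They report only what shows in the picture. A call takes as long as a camera call.
- trace(camera, label): "mask" (400x640 bool, what is visible of it) and "extent" ([left, top, right, bottom] in pixels, round what is visible of it).
- place_of(camera, label): "uv" ([column, row] in pixels: a listed point, or the origin of a listed thing).
The state is a dict: "clock": time; "joint_pos": joint angles; "joint_velocities": joint speeds; "tau": joint torques, N m; "position": TCP position; "ee_rot": TCP orientation; "ft_force": force on the tool from outside, world axes, zero at the start; "torque": the same for the moment, N m; "grip_width": opening from 0.0 (shut) to 1.0 (fully open).
Only numpy, scipy, OpenCV 4.12 (cv2) and the standard library are available. Lean on these libraries where they do the work, as an engineer would, in place of code of your own. Each camera call takes 0.05 s, during which the arm holds its last target.

### The job

Be my third hand while I screw down the blue angle rest: grip it by its upright plate, stand it flat on the aluminium fixture plate, with the flat back of the upright against the sprung steel fence and neither end sticking out past the fence, and push it steadily back until the red pointers stand in the middle of their green marks (about 10 N), never driving the fence to the end of its travel. Finish while still gripping the rest and holding that push: do not let go, keep the gripper off the fixture itself, and leave the other things on the bench where they are.

Things in the scene. Friction and masses are not known exactly. Their poses are not given: they have to be found in the camera images.
- bracket: blue angle rest, loose, 184 (x) x 40 (y) x 45 mm, 0.14 to 0.26 kg; origin: centre of its underside, z up. Foot 6 mm thick; upright plate 9 mm thick, y = -20 to -11 mm, full length, gripped from above; inner side has small ribs at x = -30 and +32 mm (to z = 31 mm) and end gussets, free between them. Starts with its back (-y) away from the robot, within 0.6 rad
- bracket_back (a point): middle of the lower edge of the rest's flat back, the outer face of its upright plate: (0, -20, 0) mm in the rest's frame
- fixture: aluminium plate fixed to the bench, 200 (x) x 250 (y) x 10 mm, origin: centre of its underside; x points away from the robot within 0.25 rad. Clear and flat from x = -100 to the fence; behind the fence a block 24 mm over the plate at x = 77 to 95 mm. In place, the rest's x lies along the plate's y, its back to +x. By each end of the fence a red pointer moves over a 12 mm green mark
- fence_face (a point): the middle of the lower edge of the fence's front face, at the plate's top; axes as the plate's; it moves with the fence. Fence and plate are slippery (oiled). The fence is a steel bar 204 mm long (y), 16 mm thick, its top 16.5 mm above the plate; at rest its front face is at x = +20 mm of the plate
- fence (a joint): travel of the fence along the plate's +x, m: 0 at rest, 0.025 at the end of its travel. Springs push it back to 0: 6 N to start it and 0.4 N more for each mm, so 10 N at 0.010; the pointers are inside the green from 0.004 to 0.016 (7.6 to 12.4 N), in its middle at 0.010
- driver: bystander: yellow-handled screwdriver, 159 mm long (its y), lying loose nearer the robot than the fixture; origin under its middle
- jar: bystander: the small clear screw pot with blue lid that stands nearest the robot, 45 mm across, 42 mm high, loose; origin at the centre of its underside
- stone: bystander: green stone stick, 25 x 100 x 13 mm (long along its y), loose beyond the angle rest; origin under its middle
- wheel: bystander: white dish wheel, 102 mm across, 24 mm high, loose, to the right of the fixture; origin at the centre of its underside

How it is judged:
At the end, for the whole second after the job is handed in: The rest is flat on the plate (4 mm, 0.08 rad), square to the fence (0.07 rad), back on the fence (4 mm), centred within 11 mm; it holds the fence 4 to 16 mm back, still, gripped by the fingers with over 2 N; arm and fingers do not touch the fixture (value of joint fence between 0.004 and 0.016 m and x of bracket_back in the frame of fence_face between -0.004 and 0.004 m and y of bracket_back in the frame of fence_face between -0.011 and 0.011 m and z of bracket_back in the frame of fence_face between -0.004 and 0.004 m and angle between the x axis of bracket and the y axis of fixture, either way round below 0.07 rad and angle between bracket's own z axis and vertical below 0.08 rad and contact force between the fingers and bracket above 2 N and contact force between bracket and fixture above 6 N and contact force between each of the arm, the fingers and fixture below 1 N and linear speed of bracket below 0.01 m/s); the arm keeps its last pose, push and grip.
It fails at once if the fence is driven almost to the end of its travel (beyond 22 mm) (value of joint fence above 0.022 m).
It fails at once if the driver is moved by more than 30 mm (distance of driver from where it was at the start of the episode above 0.03 m).
It fails at once if the jar is moved by more than 30 mm (distance of jar from where it was at the start of the episode above 0.03 m).
It fails at once if the stone is moved by more than 30 mm (distance of stone from where it was at the start of the episode above 0.03 m).
It fails at once if the wheel is moved by more than 30 mm (distance of wheel from where it was at the start of the episode above 0.03 m).
It also fails if it takes over 43 s, if anything falls off the work surface, if the arm or the gripper's body presses on something with over 40 N, if the wrist force passes 120 N, or if a joint passes its speed limit or range.

## Working session

There is one attempt and no reset: what is moved stays moved. The work goes in short steps, Python scripts to look and compute and a tool call to move; the robot and the scene stay as the last step left them, time stands still between calls to the robot, and variables do not carry over. Pictures are saved under pics/ and viewed, and the job is handed in when it is done.

Besides the shell and the picture viewer there is one more tool, called after "Request:" by a JSON object that holds its "method" and its "body", one argument or row to a line. move_arm: Moves the arm, as the interface text tells. Its arguments: {"type":"object","properties":{"steps":{"type":"array"},"hand":{"type":"number"},"squeeze":{"type":"number"}},"required":["steps"]}

```bash
mkdir -p pics
cat > h.py <<'E'
import numpy as np, cv2
from workcell import manip, camera, camera_params, trace, place_of
def save(n,name):
    im=camera(n); cv2.imwrite('pics/'+name+'.png',cv2.cvtColor(im,cv2.COLOR_RGB2BGR)); return im
def ray(n,uv,P=None):
    P=P or camera_params(n); f=200/np.tan(np.radians(P['fovy'])/2)
    T=np.array(P['world_from_camera']); d=T[:3,:3]@np.array([(uv[0]-P['cx'])/f,(uv[1]-P['cy'])/f,1]); return T[:3,3],d
def onz(n,uv,z,P=None):
    o,d=ray(n,uv,P); return o+d*(z-o[2])/d[2]
def proj(n,p,P=None):
    P=P or camera_params(n); f=200/np.tan(np.radians(P['fovy'])/2)
    T=np.linalg.inv(np.array(P['world_from_camera'])); c=T[:3,:3]@np.array(p)+T[:3,3]
    return np.array([P['cx']+f*c[0]/c[2],P['cy']+f*c[1]/c[2]])
E
python3 - <<'E'
from h import *
np.set_printoptions(precision=4,suppress=True)
print(manip.get_obs())
for n in ['scene','side','wrist']:
    save(n,n+'0'); P=camera_params(n); print(n,P['fovy'],P['cx'],P['cy'],np.array(P['world_from_camera']))
    for l,z in [('bracket',0),('bracket_back',0),('fixture',0),('fence_face',.01),('driver',0),('jar',0),('stone',0),('wheel',0)]:
        r=place_of(n,l)
        for q in r[:2]: print(l,q['p'],np.array(q['uv']),onz(n,q['uv'],z)[:2])
E
```

```text
{'clock': 0.0, 'joint_pos': array([-1.3696,  0.3329, -0.0647,  1.461 ,  0.0216,  1.3499, -0.0885]), 'joint_velocities': array([ 0.0005,  0.0022,  0.0022, -0.0001, -0.0025, -0.0009,  0.0004]), 'tau': array([ -0.0008, -62.5439,   0.0489, -39.1605,   0.0163,   0.0098,
        -0.    ]), 'position': array([0.1386, 0.609 , 0.2385]), 'ee_rot': array([ 0.1116,  0.9937, -0.0007, -0.0001]), 'ft_force': array([ 0.3834,  0.5531, -0.1904]), 'torque': array([-0.0338, -0.0564, -0.0028]), 'grip_width': 1.0005317912457683}
scene 47.247195304377925 320.08243112710363 196.9203831405688 [[ 0.5545 -0.5957  0.5811 -0.3151]
 [-0.8322 -0.3918  0.3924 -0.5543]
 [-0.0061 -0.7012 -0.713   1.0627]
 [ 0.      0.      0.      1.    ]]
bracket 0.84 [248.1 172.1] [0.5146 0.3046]
bracket_back 0.84 [249.2 170.4] [0.5234 0.307 ]
bracket_back 0.33 [246.7 170.5] [0.5183 0.314 ]
fixture 0.79 [356.1 220.7] [ 0.5264 -0.12  ]
fence_face 0.85 [358.6 215.2] [ 0.5424 -0.1189]
driver 0.66 [311.  247.4] [ 0.3631 -0.0625]
jar 0.75 [250.6 217.3] [0.3573 0.1626]
stone 0.54 [311.7 247.3] [ 0.3646 -0.064 ]
stone 0.47 [267.7 138.6] [
[... 153 characters left out ...]
 [-0.0367  0.5983 -0.8005  1.0984]
 [ 0.0205 -0.8004 -0.5991  0.8596]
 [ 0.      0.      0.      1.    ]]
bracket 0.75 [318.2 277.6] [0.5027 0.2988]
bracket_back 0.95 [309.9 277.7] [0.5248 0.3004]
fixture 0.94 [311.8 185.5] [ 0.5356 -0.1276]
fence_face 0.56 [306.2 185.2] [ 0.5544 -0.1138]
driver 0.53 [362.5 198.1] [ 0.364  -0.0656]
driver 0.22 [363.7 244.8] [0.3734 0.1631]
jar 0.77 [365.9 247.8] [0.3678 0.1754]
stone 0.62 [240.9 290. ] [0.7006 0.3528]
wheel 0.8 [332.2 149.3] [ 0.4649 -0.3798]
wrist 62.211235566192286 317.1185189216063 207.36259754471325 [[ 0.2218  0.9217  0.3184  0.0574]
 [ 0.9751 -0.2097 -0.0723  0.6278]
 [ 0.0001  0.3265 -0.9452  0.3744]
 [ 0.      0.      0.      1.    ]]
```

View pics/scene0.png

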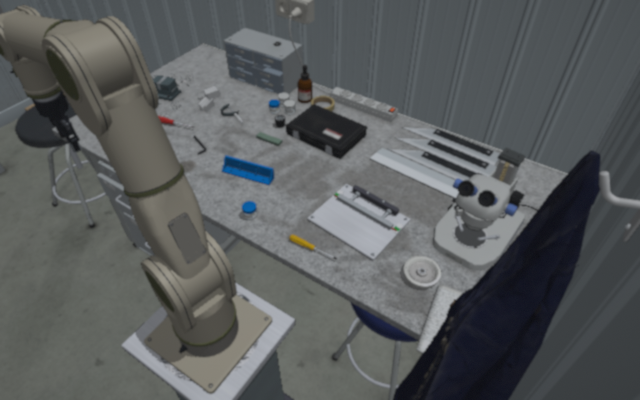

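View pics/side0.png

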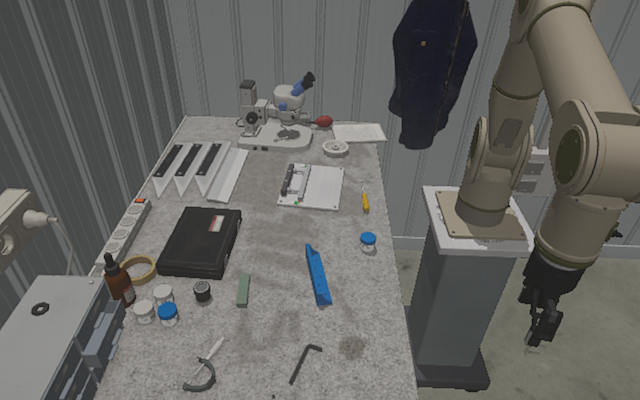

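View pics/wrist0.png

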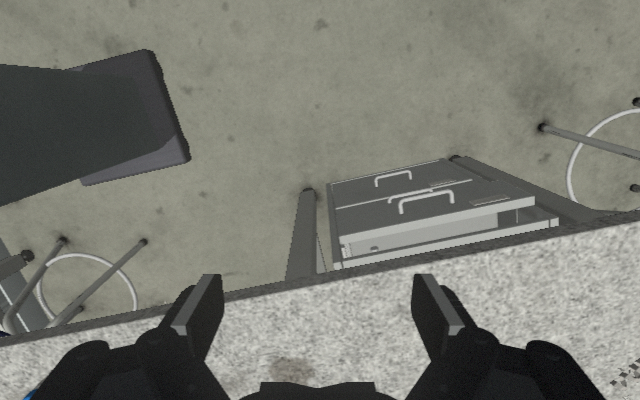

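```bash
cat >> h.py <<'E'
from scipy.spatial.transform import Rotation as R
np.set_printoptions(precision=4,suppress=True)
def cmd(p,yaw,p0=None,q0=None):
    "p target TCP, yaw = azimuth of tool y; tool z down"
    o=manip.get_obs(); p0=o['position'] if p0 is None else p0; q0=o['ee_rot'] if q0 is None else q0
    R0=R.from_quat(q0); c,s=np.cos(yaw),np.sin(yaw)
    Rt=R.from_matrix(np.array([[-s,c,0],[c,s,0],[0,0,-1.]]))
    print('offset',R0.inv().apply(np.array(p)-p0)/.15,'rot',(R0.inv()*Rt).as_rotvec()/(np.pi/2))
E
python3 - <<'E'
from h import *
a,b=onz('side',(308,245),.045),onz('side',(321,300),.045)
print(a,b,np.linalg.norm(a-b),np.arctan2((a-b)[1],(a-b)[0]))
# rows for bracket at yaw 0 in three thirds
cmd((.525,.23,.26),0.)
a,b=onz('side',(293,165),.01),onz('side',(280,205),.01);print(a,b)
E
```

```text
[0.534  0.2219 0.045 ] [0.4944 0.4123 0.045 ] 0.19451451464098965 -1.3658799296074975
offset [-3.0725 -1.8949 -0.1379] rot [ 0.     -0.      0.8575]
[ 0.6087 -0.239   0.01  ] [0.6331 0.0022 0.01  ]
```

Request:
{"method": "move_arm", "body": {
  "steps": [
    {"offset":[-0.98,-0.46,0],"delta_rot":[0,0,0]},
    {"offset":[-0.98,-0.46,0],"delta_rot":[0,0,0]},
    {"offset":[-0.98,-0.46,0],"delta_rot":[0,0,0]},
    {"offset":[-0.98,-0.46,0],"delta_rot":[0,0,0]}
  ],
  "hand": 1,
  "squeeze": 60
}}

```text
clock: 1.68
position: [0.2687, 0.5078, 0.2395]
ee_rot: [0.112, 0.994, 0.0, 0.0]
ft_force: [0.9, 0.4, 0.1]
grip_width: 1.001
```

Request:
{"method": "move_arm", "body": {
  "steps": [
    {"offset":[-0.98,-0.46,0],"delta_rot":[0,0,0]},
    {"offset":[-0.98,-0.46,0],"delta_rot":[0,0,0]},
    {"offset":[-0.98,-0.46,0],"delta_rot":[0,0,0]},
    {"offset":[-0.98,-0.46,0],"delta_rot":[0,0,0]}
  ]
}}

```text
clock: 2.02
position: [0.3968, 0.4075, 0.2397]
ee_rot: [0.112, 0.994, 0.0, 0.0]
ft_force: [-0.2, 0.6, -0.6]
grip_width: 0.998
```

Request:
{"method": "move_arm", "body": {
  "steps": [
    {"offset":[-0.96,-0.46,0],"delta_rot":[0,0,0.73]},
    {"offset":[-0.96,-0.46,0],"delta_rot":[0,0,0.73]},
    {"offset":[-0.96,-0.46,0],"delta_rot":[0,0,0.73]},
    {"offset":[-0.96,-0.46,0],"delta_rot":[0,0,0.73]},
    {"offset":[-0.96,-0.46,0],"delta_rot":[0,0,0.73]},
    {"offset":[-0.96,-0.46,0],"delta_rot":[0,0,0.73]},
    {"offset":[-0.96,-0.46,0],"delta_rot":[0,0,0.73]},
    {"offset":[-0.96,-0.46,0],"delta_rot":[0,0,0.73]},
    {"offset":[-0.96,-0.46,0],"delta_rot":[0,0,0.73]},
    {"offset":[-0.96,-0.46,0],"delta_rot":[0,0,0.73]}
  ]
}}

```text
clock: 2.85
position: [0.5198, 0.3105, 0.2393]
ee_rot: [0.635, 0.772, 0.0, -0.0]
ft_force: [0.5, -0.5, 0.0]
grip_width: 1.0
```

Run:
```python
from h import *
im=save('wrist','w1'); P=camera_params('wrist')
t=trace('wrist','bracket'); print(len(t),t and (t[0]['p'],t[0]['extent']))
for l in ['bracket_back','bracket']:
    for q in place_of('wrist',l)[:2]: print(l,q['p'],q['uv'],onz('wrist',q['uv'],0))
np.save('m1.npy',t[0]['mask'])
```

```text
1 (0.75, [280.3, 94.7, 317.9, 266.2])
bracket_back 0.58 [319.4, 176.9] [0.5247 0.3031 0.    ]
bracket 0.91 [298.7, 180.1] [ 0.5019  0.2944 -0.    ]
```

View pics/w1.png

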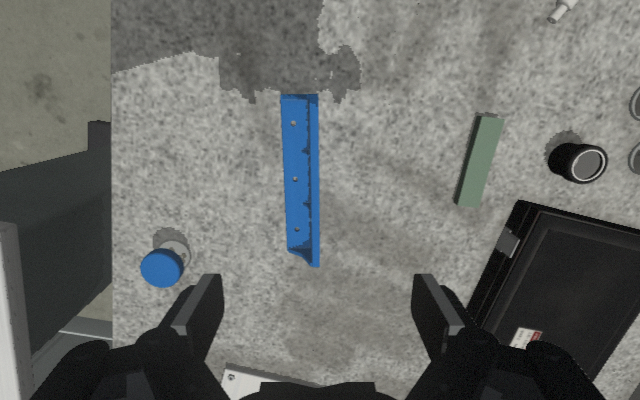

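Run:
```python
import cv2
im=cv2.imread('pics/w1.png')[85:275,270:330]
cv2.imwrite('pics/w1z.png',cv2.resize(cv2.rotate(im,cv2.ROTATE_90_CLOCKWISE),None,fx=4,fy=4,interpolation=cv2.INTER_CUBIC))
```

```text
(no output)
```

View pics/w1z.png

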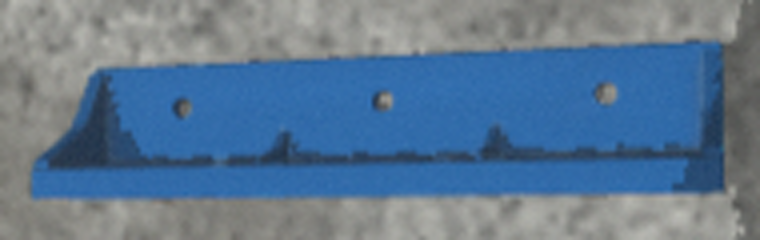

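Run:
```python
from h import *
P=camera_params('wrist'); print(np.array(P['world_from_camera'])[:3,3])
for z in (0,.045):
    a=onz('wrist',(319.3,266),z);b=onz('wrist',(317.8,93.7),z)
    d=b-a; az=np.arctan2(d[1],d[0]); print(z,a,b,np.linalg.norm(d),'yaw tool y',az-np.pi/2, (a+b)/2)
    
    yaw=az-np.pi/2; n=np.array([np.cos(yaw),np.sin(yaw)])
    print('upright ctr',((a+b)/2)[:2]-.0045*n,'back',((a+b)/2)[:2],'org',((a+b)/2)[:2]-.02*n)
```

```text
[0.5038 0.3929 0.3744]
0 [0.5484 0.1892 0.    ] [0.5044 0.3919 0.    ] 0.20750974174377948 yaw tool y 0.21410404531628502 [0.5264 0.2905 0.    ]
upright ctr [0.522  0.2896] back [0.5264 0.2905] org [0.5069 0.2863]
0.045 [0.5431 0.2136 0.045 ] [0.5043 0.392  0.045 ] 0.18256670151555446 yaw tool y 0.21410404531628546 [0.5237 0.3028 0.045 ]
upright ctr [0.5193 0.3019] back [0.5237 0.3028] org [0.5041 0.2986]
```

Run:
```python
from h import *
cmd((.5193,.3019,.030),.214)
```

```text
offset [-0.0553 -0.0149  1.3956] rot [ 0.     -0.0001 -0.0063]
```

Request:
{"method": "move_arm", "body": {
  "steps": [
    {"offset":[-0.055,-0.015,0.25],"delta_rot":[0,0,-0.0063]},
    {"offset":[-0.055,-0.015,0.5],"delta_rot":[0,0,-0.0063]},
    {"offset":[-0.055,-0.015,0.75],"delta_rot":[0,0,-0.0063]},
    {"offset":[-0.055,-0.015,0.9],"delta_rot":[0,0,-0.0063]},
    {"offset":[-0.055,-0.015,0.9],"delta_rot":[0,0,-0.0063]}
  ]
}}

```text
clock: 3.47
position: [0.5164, 0.3002, 0.0991]
ee_rot: [0.628, 0.778, -0.004, -0.001]
ft_force: [-1.1, -0.4, -0.8]
grip_width: 1.001
```

Request:
{"method": "move_arm", "body": {
  "steps": [
    {"offset":[0,0,0.15],"delta_rot":[0,0,0]},
    {"offset":[0,0,0.3],"delta_rot":[0,0,0]},
    {"offset":[0,0,0.4],"delta_rot":[0,0,0]},
    {"offset":[0,0,0.47],"delta_rot":[0,0,0]},
    {"offset":[0,0,0.49],"delta_rot":[0,0,0]},
    {"offset":[0,0,0.49],"delta_rot":[0,0,0]},
    {"offset":[0,0,0.49],"delta_rot":[0,0,0]}
  ]
}}

```text
clock: 4.05
position: [0.5201, 0.3023, 0.0322]
ee_rot: [0.629, 0.778, 0.001, 0.0]
ft_force: [0.1, -0.2, 0.4]
grip_width: 1.003
```

Run:
```python
from h import *
cmd((.5193,.3019,.030),.214); print(manip.get_obs()['position'])
save('wrist','w2');save('side','s2')
```

```text
offset [-0.0017 -0.0056  0.0146] rot [ 0.001  -0.0005 -0.0022]
[0.5201 0.3023 0.0322]
```

View pics/w2.png

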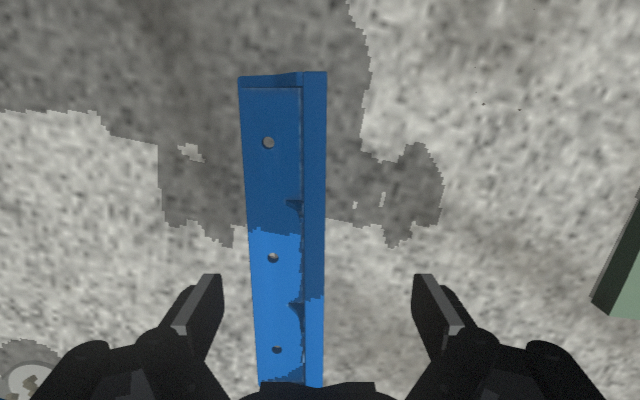

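Run:
```python
from h import *
p=manip.get_obs()['position']
for z in (.006,.03,.041): print(proj('wrist',(p[0],p[1],z)))
for x in (-30,32,92,-92):
  u=np.array([-np.sin(.214),np.cos(.214)])*x/1e3; print(x,proj('wrist',(.5193+u[0],.3019+u[1],.031)),proj('wrist',(.5193+u[0],.3019+u[1],.045)))
```

```text
[315.3326 256.4114]
[315.1099 280.005 ]
[314.9848 293.2562]
-30 [313.7708 333.9348] [313.5021 354.7941]
32 [312.8278 218.3278] [312.424  230.8349]
92 [311.6277  71.1954] [311.0135  68.6489]
-92 [314.5091 424.4432] [314.3282 449.7841]
```

Request:
{"method": "move_arm", "body": {
  "steps": [
    {"offset":[0,-0.005,0.012],"delta_rot":[0,0,0]},
    {"offset":[0,-0.005,0.012],"delta_rot":[0,0,0]},
    {"offset":[0,-0.005,0.012],"delta_rot":[0,0,0]},
    {"offset":[0,-0.005,0.012],"delta_rot":[0,0,0]},
    {"offset":[0,-0.005,0.012],"delta_rot":[0,0,0]},
    {"offset":[0,-0.005,0.012],"delta_rot":[0,0,0]},
    {"offset":[0,-0.005,0.012],"delta_rot":[0,0,0]},
    {"offset":[0,-0.005,0.012],"delta_rot":[0,0,0]},
    {"offset":[0,-0.005,0.012],"delta_rot":[0,0,0]},
    {"offset":[0,-0.005,0.012],"delta_rot":[0,0,0]}
  ],
  "hand": -1,
  "squeeze": 80
}}

```text
clock: 4.98
position: [0.5188, 0.3018, 0.0292]
ee_rot: [0.629, 0.777, 0.0, 0.0]
ft_force: [0.1, -0.4, 3.6]
grip_width: 0.079
```

Request:
{"method": "move_arm", "body": {
  "steps": [
    {"offset":[0,0,-0.1],"delta_rot":[0,0,0]},
    {"offset":[0,0,-0.3],"delta_rot":[0,0,0]},
    {"offset":[0,0,-0.55],"delta_rot":[0,0,0]},
    {"offset":[0,0,-0.7],"delta_rot":[0,0,0]},
    {"offset":[0,0,-0.7],"delta_rot":[0,0,0]},
    {"offset":[0,0,-0.7],"delta_rot":[0,0,0]}
  ]
}}

```text
clock: 5.48
position: [0.5189, 0.302, 0.1348]
ee_rot: [0.629, 0.777, 0.001, 0.0]
ft_force: [-0.2, -0.6, -2.2]
grip_width: 0.083
```

Run:
```python
from h import *
o=manip.get_obs(); print(o['position'],o['ft_force'],o['torque'],o['grip_width'])
im=save('side','s3'); save('wrist','w3')
cv2.imwrite('pics/s3z.png',cv2.resize(cv2.cvtColor(im[130:340,220:400],cv2.COLOR_RGB2BGR),None,fx=3.2,fy=2.8,interpolation=cv2.INTER_CUBIC))
for n in ('side','scene'):
  for l,z in [('fixture',0),('fence_face',.01)]:
    if n=='scene': camera(n)
    for q in place_of(n,l)[:2]: print(n,l,q['p'],q['uv'],onz(n,q['uv'],z))
```

```text
[0.5189 0.302  0.1348] [-0.2406 -0.6052 -2.243 ] [-0.0487 -0.0293  0.0106] 0.08262365323730574
scene fixture 0.67 [418.4, 273.1] [ 0.4535 -0.3648  0.    ]
scene fixture 0.59 [356.4, 221.0] [ 0.5259 -0.1214  0.    ]
scene fence_face 0.87 [360.7, 214.6] [ 0.5482 -0.1231  0.01  ]
```

View pics/s3z.png

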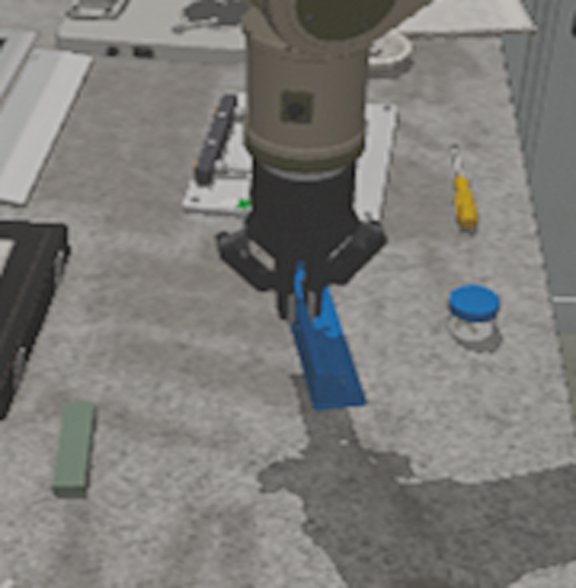

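View pics/w3.png

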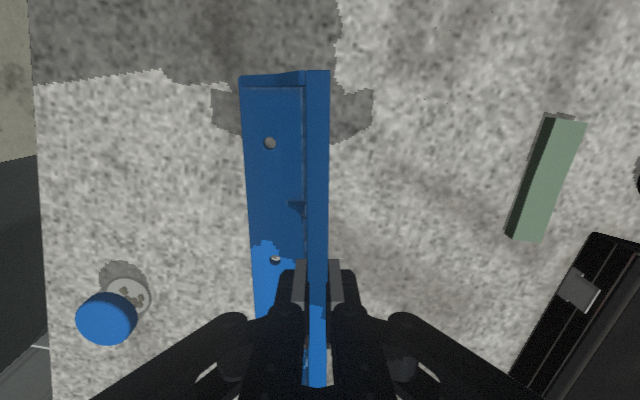

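Request:
{"method": "move_arm", "body": {
  "steps": [
    {"offset":[-0.1,-0.05,-0.1],"delta_rot":[0,0,0]},
    {"offset":[-0.3,-0.15,-0.25],"delta_rot":[0,0,0]},
    {"offset":[-0.5,-0.25,-0.4],"delta_rot":[0,0,0]},
    {"offset":[-0.7,-0.3,-0.55],"delta_rot":[0,0,0]},
    {"offset":[-0.9,-0.35,-0.7],"delta_rot":[0,0,0]}
  ]
}}

```text
clock: 6.3
position: [0.4947, 0.1572, 0.2398]
ee_rot: [0.629, 0.777, -0.0, -0.0]
ft_force: [0.8, -0.2, -1.9]
grip_width: 0.082
```

Request:
{"method": "move_arm", "body": {
  "steps": [
    {"offset":[-0.2,-0.09,0],"delta_rot":[0,0,0]},
    {"offset":[-0.4,-0.18,0],"delta_rot":[0,0,0]},
    {"offset":[-0.6,-0.26,0],"delta_rot":[0,0,0]},
    {"offset":[-0.8,-0.33,0],"delta_rot":[0,0,0]}
  ]
}}

```text
clock: 6.63
position: [0.4713, 0.0295, 0.239]
ee_rot: [0.629, 0.777, 0.0, -0.0]
ft_force: [1.1, -0.2, -1.5]
grip_width: 0.079
```

Request:
{"method": "move_arm", "body": {
  "steps": [
    {"offset":[-0.2,-0.08,0],"delta_rot":[0,0,0.04]},
    {"offset":[-0.4,-0.16,0],"delta_rot":[0,0,0.08]},
    {"offset":[-0.55,-0.24,0],"delta_rot":[0,0,0.12]},
    {"offset":[-0.65,-0.28,0],"delta_rot":[0,0,0.16]},
    {"offset":[-0.68,-0.29,0],"delta_rot":[0,0,0.164]},
    {"offset":[-0.68,-0.29,0],"delta_rot":[0,0,0.164]},
    {"offset":[-0.68,-0.29,0],"delta_rot":[0,0,0.164]}
  ]
}}

```text
clock: 7.22
position: [0.451, -0.0769, 0.2389]
ee_rot: [0.723, 0.691, 0.0, -0.0]
ft_force: [0.1, 0.3, -1.4]
grip_width: 0.078
```

Run:
```python
from h import *
o=manip.get_obs(); print(o['position'],o['ee_rot'],o['ft_force'],o['torque'],o['grip_width'],o['joint_pos'])
np.save('P4.npy',camera_params('wrist'))
im=save('wrist','w4')
for l,z in [('fixture',0),('fence_face',.01),('bracket_back',.21)]:
    for q in place_of('wrist',l)[:2]: print(l,q['p'],q['uv'],onz('wrist',q['uv'],z))
```

```text
[ 0.451  -0.0769  0.2389] [ 0.7228  0.691   0.0001 -0.0001] [ 0.0554  0.2786 -1.3817] [ 0.053   0.0155 -0.0146] 0.07842310733863697 [-0.5787 -0.0859  0.6236  1.9093  0.0516  1.3024 -0.0155]
fixture 0.95 [389.2, 205.8] [ 0.5356 -0.1234  0.    ]
fence_face 0.79 [409.5, 210.8] [ 0.5572 -0.1273  0.01  ]
```

View pics/w4.png

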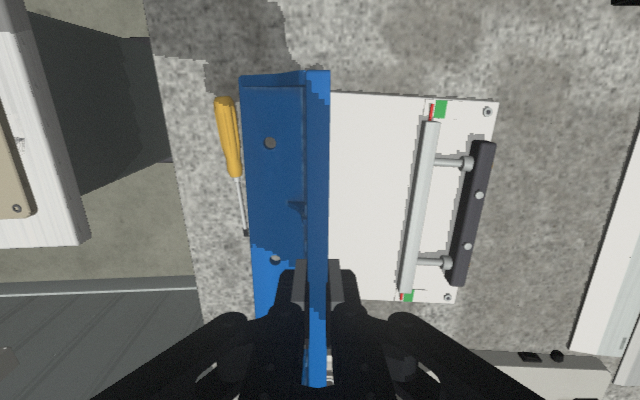

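Run:
```python
import cv2
im=cv2.imread('pics/w4.png')[85:310,380:510]
cv2.imwrite('pics/w4z.png',cv2.resize(cv2.rotate(im,cv2.ROTATE_90_CLOCKWISE),None,fx=3.5,fy=3.5,interpolation=cv2.INTER_CUBIC))
```

```text
(no output)
```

View pics/w4z.png

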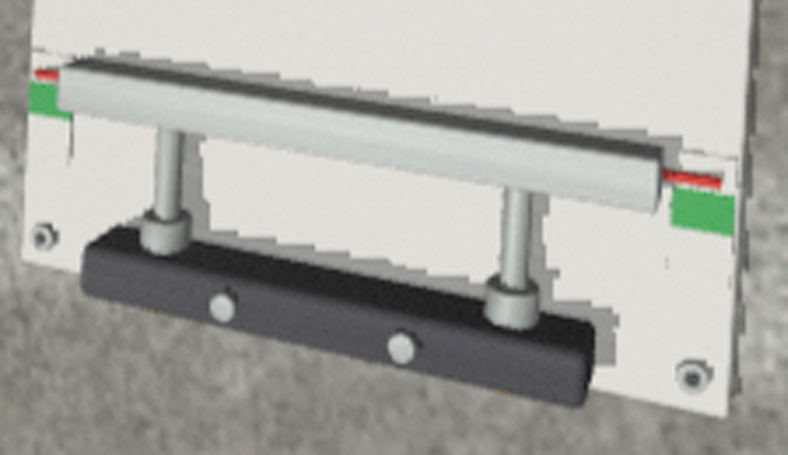

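Run:
```python
from h import *
P=np.load('P4.npy',allow_pickle=True).item()
def w(X,Y,z): return onz('wrist',(380+Y/3.5,309-X/3.5),z,P)
def line(a,b,name):
    d=b-a; print(name,a,b,np.linalg.norm(d[:2]),'mid',(a+b)/2,'yaw x',np.arctan2(d[1],d[0])-np.pi/2)
line(w(64,68,.0265),w(660,156,.0265),'fence top front')
line(w(68,63,.01),w(660,146,.01),'fence bottom front')
line(w(22,262,.01),w(727,415,.01),'plate far edge')
line(w(60,104,.0265),w(658,208,.0265),'fence top rear')
line(w(36,72,.01),w(722,184,.01),'pointer')
line(w(43,237,.01),w(693,377,.01),'screws')
# bracket estimate: outer top edge at z = tcp-0.03+.045
o=manip.get_obs(); zb=o['position'][2]-.0293
for c in [(329.5,72),(327.5,386)]:
    print(c, onz('wrist',c,zb+.045,P))
print(o['position'],R.from_quat(o['ee_rot']).as_matrix()[:,1])
```

```text
fence top front [ 0.5452 -0.2244  0.0265] [ 0.5634 -0.0243  0.0265] 0.20087135585284402 mid [ 0.5543 -0.1244  0.0265] yaw x -0.09093685702218846
fence bottom front [ 0.5475 -0.2336  0.01  ] [ 0.5655 -0.0257  0.01  ] 0.2086822812841561 mid [ 0.5565 -0.1297  0.01  ] yaw x -0.0860911567895577
plate far edge [ 0.6214 -0.2565  0.01  ] [ 0.6446 -0.0098  0.01  ] 0.24777654760174783 mid [ 0.633  -0.1332  0.01  ] yaw x -0.09348367851207762
fence top rear [ 0.5577 -0.2265  0.0265] [ 0.5785 -0.0256  0.0265] 0.20203978598321648 mid [ 0.5681 -0.1261  0.0265] yaw x -0.1032025257909035
pointer [ 0.5513 -0.2474  0.01  ] [ 0.5758 -0.0082  0.01  ] 0.24047787900949394 mid [ 0.5635 -0.1278  0.01  ] yaw x -0.10195478724656293
screws [ 0.6115 -0.247   0.01  ] [ 0.6344 -0.0191  0.01  ] 0.22905052916245422 mid [ 0.623  -0.1331  0.01  ] yaw x -0.10039491695691383
(329.5, 72) [0.4602 0.0136 0.2545]
(327.5, 386) [ 0.4548 -0.1228  0.2545]
[ 0.451  -0.0767  0.2388] [ 0.999  -0.0447 -0.0003]
```

Run:
```python
from h import *
cmd((.5347,-.1224,.055),-.097)
```

```text
offset [-0.2793  0.5717  1.2255] rot [-0.0002  0.0001  0.0333]
```

Request:
{"method": "move_arm", "body": {
  "steps": [
    {"offset":[-0.07,0.14,0.15],"delta_rot":[0,0,0.01]},
    {"offset":[-0.15,0.3,0.3],"delta_rot":[0,0,0.02]},
    {"offset":[-0.22,0.45,0.45],"delta_rot":[0,0,0.03]},
    {"offset":[-0.28,0.57,0.6],"delta_rot":[0,0,0.0333]},
    {"offset":[-0.28,0.57,0.7],"delta_rot":[0,0,0.0333]},
    {"offset":[-0.28,0.57,0.7],"delta_rot":[0,0,0.0333]}
  ]
}}

```text
clock: 7.92
position: [0.5328, -0.1233, 0.1302]
ee_rot: [0.741, 0.671, -0.003, -0.002]
ft_force: [-0.6, 0.0, -2.4]
grip_width: 0.079
```

Run:
```python
from h import *
cmd((.5347,-.1224,.055),-.097);o=manip.get_obs();print(o['position'],o['ft_force'])
save('wrist','w5')
for l,z in [('fence_face',.01),('fixture',0)]:
    for q in place_of('wrist',l)[:2]: print(l,q['p'],q['uv'],onz('wrist',q['uv'],z))
```

```text
offset [0.0081 0.0149 0.5016] rot [-0.0039  0.0012 -0.0011]
[ 0.5328 -0.1233  0.1302] [-0.6086  0.001  -2.3924]
fence_face 0.89 [342.8, 204.1] [ 0.5554 -0.1279  0.01  ]
fixture 0.62 [315.5, 201.5] [ 0.5335 -0.127   0.    ]
```

View pics/w5.png

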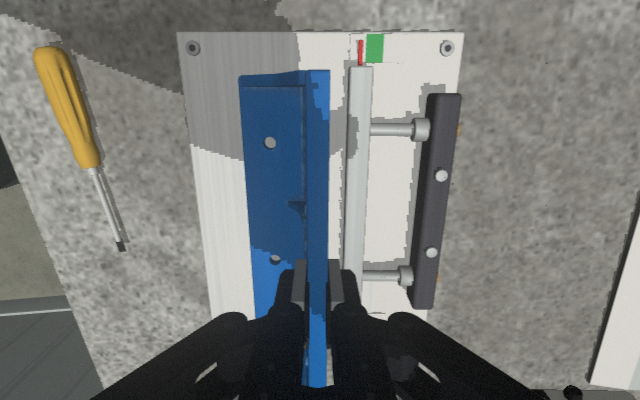

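Request:
{"method": "move_arm", "body": {
  "steps": [
    {"offset":[0.007,0.01,0.15],"delta_rot":[0,0,0]},
    {"offset":[0.007,0.01,0.3],"delta_rot":[0,0,0]},
    {"offset":[0.007,0.01,0.42],"delta_rot":[0,0,0]},
    {"offset":[0.007,0.01,0.5],"delta_rot":[0,0,0]},
    {"offset":[0.007,0.01,0.55],"delta_rot":[0,0,0]},
    {"offset":[0.007,0.01,0.57],"delta_rot":[0,0,0]},
    {"offset":[0.007,0.01,0.57],"delta_rot":[0,0,0]},
    {"offset":[0.007,0.01,0.57],"delta_rot":[0,0,0]}
  ]
}}

```text
clock: 8.73
position: [0.5364, -0.1229, 0.0495]
ee_rot: [0.741, 0.671, 0.001, 0.0]
ft_force: [0.2, 1.1, -1.1]
grip_width: 0.08
```

Run:
```python
from h import *
cmd((.5347,-.1224,.039),-.097);o=manip.get_obs();print(o['position'],o['ft_force'],o['torque'])
im=save('wrist','w6')
im=save('side','s6'); cv2.imwrite('pics/s6z.png',cv2.resize(cv2.cvtColor(im[130:250,230:390],cv2.COLOR_RGB2BGR),None,fx=5,fy=5,interpolation=cv2.INTER_CUBIC))
```

```text
offset [ 0.0024 -0.0118  0.0699] rot [ 0.0009 -0.0002 -0.0017]
[ 0.5364 -0.1229  0.0495] [ 0.234   1.1193 -1.0572] [-0.0402 -0.0336  0.0063]
```

View pics/w6.png

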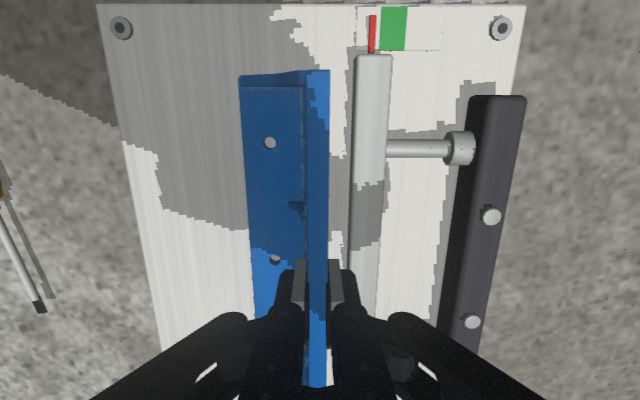

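View pics/s6z.png

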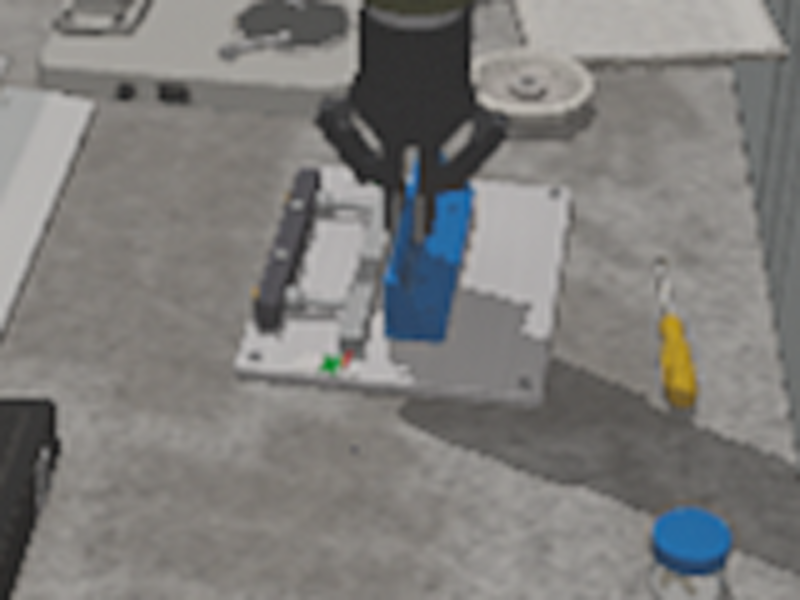

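Run:
```python
from h import *
import cv2
im=cv2.imread('pics/w6.png')[40:280,300:400]
cv2.imwrite('pics/w6z.png',cv2.resize(cv2.rotate(im,cv2.ROTATE_90_CLOCKWISE),None,fx=3.3,fy=3.3,interpolation=cv2.INTER_CUBIC))
```

```text
(no output)
```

View pics/w6z.png

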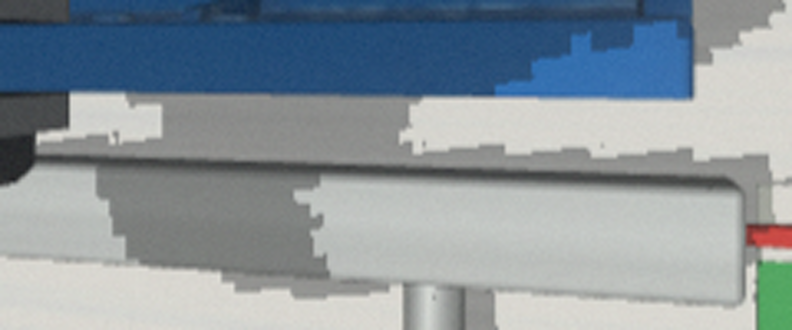

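Run:
```python
from h import *
def w(X,Y,z): return onz('wrist',(300+Y/3.3,279-X/3.3),z)
o=manip.get_obs();zb=o['position'][2]-.0293;print(o['position'],R.from_quat(o['ee_rot']).as_matrix()[:,1])
for n,p,q,z in [('fence top',(60,165),(725,186),.0265),('fence bot',(60,156),(725,177),.01),('fence top rear',(0,258),(735,303),.0265),('brk',(80,92),(692,98),zb+.045)]:
    a,b=w(*p,z),w(*q,z);d=b-a;yaw=np.arctan2(d[1],d[0])-np.pi/2
    print(n,a,b,'yaw',yaw,'n-dist from tcp',(a-o['position'])[:2]@[np.cos(-.097),np.sin(-.097)],(b-o['position'])[:2]@[np.cos(-.097),np.sin(-.097)])
print('fence end along',w(742,190,.0265),'brk end',w(692,98,zb+.045))
```

```text
[ 0.5364 -0.123   0.0495] [ 0.995  -0.0996  0.0015]
fence top [ 0.5549 -0.1255  0.0265] [ 0.5643 -0.0272  0.0265] yaw -0.09524621123197674 n-dist from tcp 0.01865593700875498 0.01848284370846925
fence bot [ 0.5543 -0.1343  0.01  ] [ 0.5649 -0.0258  0.01  ] yaw -0.09793899633210423 n-dist from tcp 0.018863093778363926 0.018965445175558957
fence top rear [ 0.5695 -0.1381  0.0265] [ 0.5797 -0.0276  0.0265] yaw -0.09277046884412532 n-dist from tcp 0.034358892592952266 0.03388930519479188
brk [ 0.544  -0.1008  0.0652] [ 0.5508 -0.0323  0.0652] yaw -0.09771931761120767 n-dist from tcp 0.0054470582633050855 0.005496521800807955
fence end along [ 0.5649 -0.0252  0.0265] brk end [ 0.5508 -0.0323  0.0652]
```

Request:
{"method": "move_arm", "body": {
  "steps": [
    {"offset":[-0.008,0,0.02],"delta_rot":[0,0,0]},
    {"offset":[-0.008,0,0.04],"delta_rot":[0,0,0]},
    {"offset":[-0.008,0,0.055],"delta_rot":[0,0,0]},
    {"offset":[-0.008,0,0.065],"delta_rot":[0,0,0]},
    {"offset":[-0.008,0,0.065],"delta_rot":[0,0,0]},
    {"offset":[-0.008,0,0.065],"delta_rot":[0,0,0]}
  ]
}}

```text
clock: 9.33
position: [0.5358, -0.1241, 0.0392]
ee_rot: [0.741, 0.671, 0.0, -0.0]
ft_force: [-3.2, 1.6, 7.7]
grip_width: 0.083
```

Request:
{"method": "move_arm", "body": {
  "steps": [
    {"offset":[0,0.02,-0.002],"delta_rot":[0,0,0]},
    {"offset":[0,0.04,-0.002],"delta_rot":[0,0,0]},
    {"offset":[0,0.06,-0.002],"delta_rot":[0,0,0]},
    {"offset":[0,0.08,-0.002],"delta_rot":[0,0,0]},
    {"offset":[0,0.1,-0.002],"delta_rot":[0,0,0]},
    {"offset":[0,0.12,-0.002],"delta_rot":[0,0,0]},
    {"offset":[0,0.12,-0.002],"delta_rot":[0,0,0]},
    {"offset":[0,0.12,-0.002],"delta_rot":[0,0,0]},
    {"offset":[0,0.12,-0.002],"delta_rot":[0,0,0]}
  ]
}}

```text
clock: 10.08
position: [0.5525, -0.1259, 0.0392]
ee_rot: [0.742, 0.671, -0.001, -0.001]
ft_force: [-10.2, 1.6, 14.0]
grip_width: 0.081
```

Run:
```python
from h import *
o=manip.get_obs();print(o['position'],o['ft_force'],o['torque'],o['ee_rot'])
im=save('wrist','w7')
```

```text
[ 0.5525 -0.1259  0.0392] [-10.2159   1.5872  13.9829] [0.3511 2.2686 0.0401] [ 0.7416  0.6709 -0.0006 -0.0013]
```

View pics/w7.png

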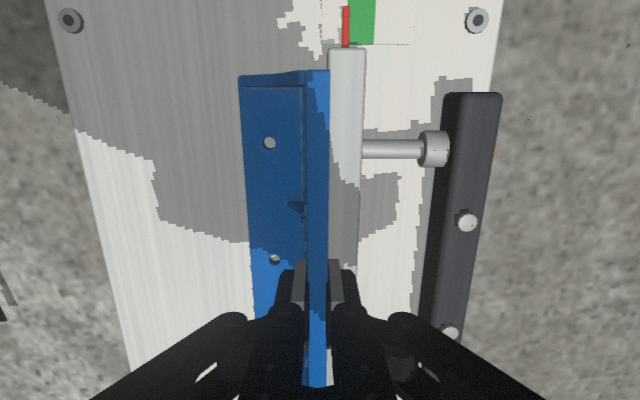

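Request:
{"method": "move_arm", "body": {
  "steps": [
    {"offset":[0,0.01,-0.004],"delta_rot":[0,0,0]},
    {"offset":[0,0.02,-0.004],"delta_rot":[0,0,0]},
    {"offset":[0,0.03,-0.004],"delta_rot":[0,0,0]},
    {"offset":[0,0.04,-0.004],"delta_rot":[0,0,0]},
    {"offset":[0,0.046,-0.004],"delta_rot":[0,0,0]},
    {"offset":[0,0.046,-0.004],"delta_rot":[0,0,0]},
    {"offset":[0,0.046,-0.004],"delta_rot":[0,0,0]},
    {"offset":[0,0.046,-0.004],"delta_rot":[0,0,0]},
    {"offset":[0,0.046,-0.004],"delta_rot":[0,0,0]},
    {"offset":[0,0.046,-0.004],"delta_rot":[0,0,0]}
  ]
}}

```text
clock: 10.97
position: [0.5581, -0.1264, 0.0392]
ee_rot: [0.742, 0.671, -0.001, -0.002]
ft_force: [-13.7, 2.5, 12.5]
grip_width: 0.079
```

Run:
```python
from h import *
o=manip.get_obs();print(o['position'],o['ft_force'],o['torque'],o['ee_rot'],o['grip_width'])
im=save('wrist','w8')
im=save('side','s8'); cv2.imwrite('pics/s8z.png',cv2.resize(cv2.cvtColor(im[150:230,260:360],cv2.COLOR_RGB2BGR),None,fx=7,fy=7,interpolation=cv2.INTER_CUBIC))
```

```text
[ 0.5581 -0.1264  0.0392] [-13.7297   2.4872  12.4993] [0.5227 3.1374 0.0496] [ 0.7416  0.6708 -0.0015 -0.0024] 0.07884524458950118
```

View pics/w8.png

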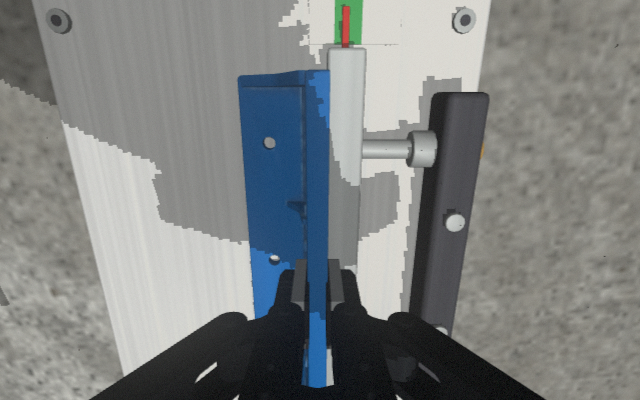

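View pics/s8z.png

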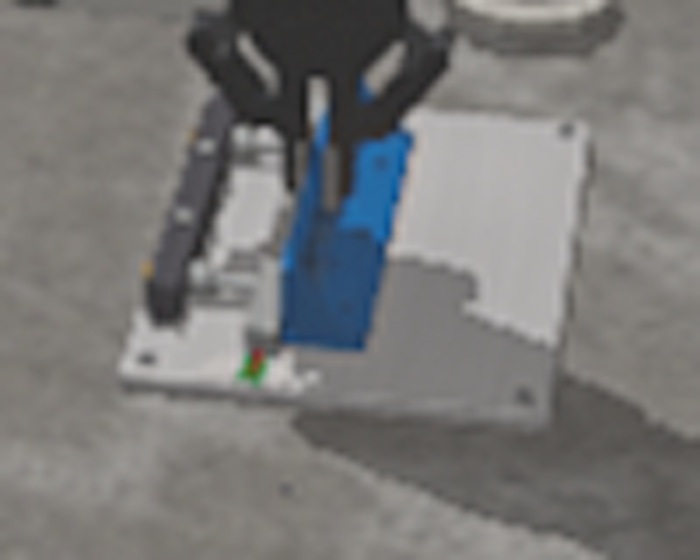

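Request:
{"method": "move_arm", "body": {
  "steps": [
    {"offset":[0,0.004,-0.003],"delta_rot":[0,0,0]},
    {"offset":[0,0.006,-0.006],"delta_rot":[0,0,0]},
    {"offset":[0,0.006,-0.006],"delta_rot":[0,0,0]},
    {"offset":[0,0.006,-0.006],"delta_rot":[0,0,0]},
    {"offset":[0,0.006,-0.006],"delta_rot":[0,0,0]},
    {"offset":[0,0.006,-0.006],"delta_rot":[0,0,0]},
    {"offset":[0,0.006,-0.006],"delta_rot":[0,0,0]},
    {"offset":[0,0.006,-0.006],"delta_rot":[0,0,0]}
  ]
}}

```text
clock: 11.73
position: [0.5583, -0.1264, 0.0393]
ee_rot: [0.742, 0.671, -0.002, -0.003]
ft_force: [-11.6, 2.1, 5.6]
grip_width: 0.083
```

Run:
```python
from h import *
o=manip.get_obs();print(o['position'],o['ft_force'],o['torque'],o['ee_rot'],o['grip_width'],abs(o['joint_velocities']).max())
im=save('wrist','w9'); cv2.imwrite('pics/w9z.png',cv2.resize(cv2.cvtColor(im[0:300,230:400],cv2.COLOR_RGB2BGR),None,fx=4,fy=2,interpolation=cv2.INTER_CUBIC))
im=camera('scene'); cv2.imwrite('pics/c9z.png',cv2.resize(cv2.cvtColor(im[170:270,300:420],cv2.COLOR_RGB2BGR),None,fx=6,fy=6,interpolation=cv2.INTER_CUBIC))
```

```text
[ 0.5583 -0.1264  0.0393] [-11.6255   2.1088   5.5527] [0.2989 2.8096 0.0004] [ 0.7416  0.6708 -0.0021 -0.0028] 0.08343293882848278 0.0015952677347551816
```

View pics/w9z.png

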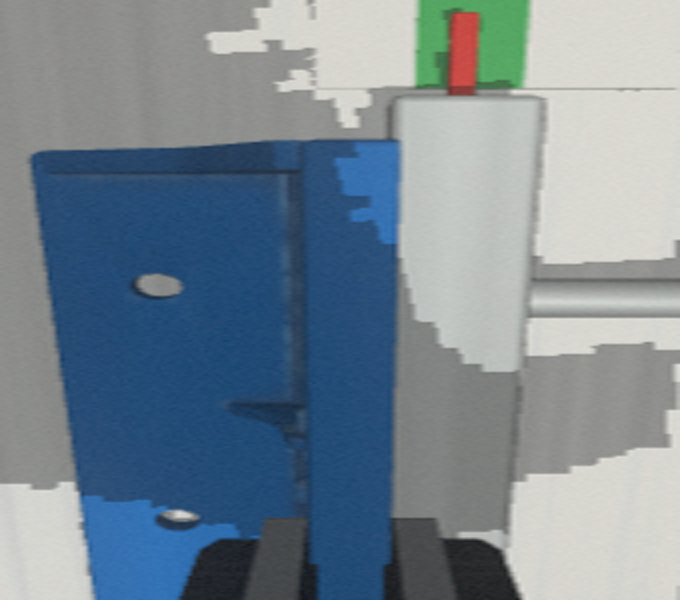

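View pics/c9z.png

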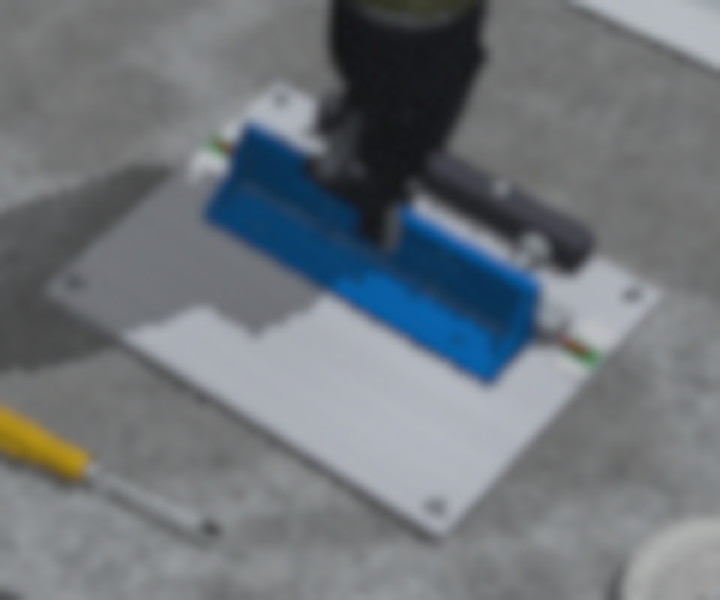

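Request:
{"method": "move_arm", "body": {
  "steps": [
    {"offset":[0,0.003,0],"delta_rot":[0,0,0]},
    {"offset":[0,0.006,0],"delta_rot":[0,0,0]},
    {"offset":[0,0.006,0],"delta_rot":[0,0,0]},
    {"offset":[0,0.006,0],"delta_rot":[0,0,0]},
    {"offset":[0,0.006,0],"delta_rot":[0,0,0]},
    {"offset":[0,0.006,0],"delta_rot":[0,0,0]},
    {"offset":[0,0.006,0],"delta_rot":[0,0,0]},
    {"offset":[0,0.006,0],"delta_rot":[0,0,0]}
  ]
}}

```text
clock: 12.5
position: [0.5592, -0.1265, 0.0393]
ee_rot: [0.742, 0.671, -0.002, -0.003]
ft_force: [-12.1, 1.6, 6.3]
grip_width: 0.082
```

Run:
```python
from h import *
o=manip.get_obs();print(o['position'],o['ft_force'],o['torque'],o['ee_rot'],o['grip_width'],abs(o['joint_velocities']).max())
im=save('wrist','w10'); cv2.imwrite('pics/w10z.png',cv2.resize(cv2.cvtColor(im[0:300,230:400],cv2.COLOR_RGB2BGR),None,fx=4,fy=2,interpolation=cv2.INTER_CUBIC))
fe=None
for q in place_of('wrist','bracket_back')[:1]: print('bb',q['p'],onz('wrist',q['uv'],.01))
for q in place_of('wrist','fence_face')[:1]: print('ff',q['p'],onz('wrist',q['uv'],.01))
n=np.array([np.cos(-.097),np.sin(-.097)]);t=np.array([-n[1],n[0]])
p=o['position'][:2]
f=onz('wrist',(230+400/4,48),.0265)[:2]; b=onz('wrist',(230+398/4,71),.055)[:2]
f2=onz('wrist',(230+540/4,48),.0265)[:2]
print('fence end',(f-p)@t,(f2-p)@t,'brk end',(b-p)@t)
```

```text
[ 0.5592 -0.1265  0.0393] [-12.1377   1.5771   6.3403] [ 0.3227  2.8883 -0.0148] [ 0.7416  0.6708 -0.0021 -0.0028] 0.0816758386303975 0.0013971609138143794
ff 0.61 [ 0.565  -0.1281  0.01  ]
fence end 0.10130383768540557 0.10124798200649474 brk end 0.09105335103266977
```

View pics/w10z.png

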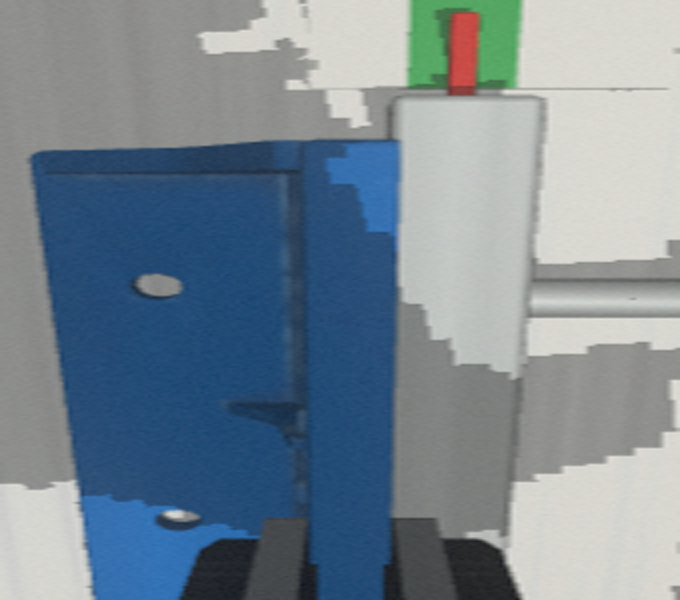

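```bash
python3 -c "
from h import *
print(manip.hand_in())"
```

```text
the job is handed in; nothing more can be done
None
```

I handed the job in with the arm still gripping the rest (80 N grip setting) and pushing it against the fence. The rest stands flat on the fixture plate. The hand-in gives no verdict, so what follows is from my own last checks, at about 12.5 s on the clock.

- **Push:** the pointer that the wrist camera sees stood in the middle of its green mark, at about 10 mm of travel. The wrist force was about 12 N along the push, a little over the 10 N target; I put the extra down to friction. The fence never went noticeably past 10 mm.
- **Position:** the end of the rest sits 10.2 mm inside the fence end, where exactly centred would be 10 mm. The last measurement before contact put it square to the fence within about 0.005 rad.
- **Flatness:** the tool height matched the height expected with the rest on the plate. It did not change when I eased the downward force to about 6 N, so the rest is touching the plate.
- **Fixture clearance:** I worked out that the fingertips stand about 4.7 mm above the fence. No camera view confirmed this directly.
- **Other things on the bench:** I planned every move clear of them and noticed nothing shifted, but I did not measure their positions again.

Two checks fell short. The network did not find `bracket_back` in the last wrist picture. The far pointer showed only in a blurred view from the scene camera, taken one step earlier, where it lay on its green mark.

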